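# Clamp a bisque tile on the decorating board with its wing nut

### The job

Fix the half-painted tile on the wooden decorating board for painting, using only pushes of the fingertips: nothing is gripped or lifted. First push the tile along its channel until it is home against the back fence, then push the steel strap round on its stud until it points squarely across the tile. Finally turn the loose brass wing nut clockwise with repeated fingertip strokes on its wings until it is tight and the strap's rubber pad bears firmly on the tile; push gently and disturb nothing round the board.

Things in the scene. Friction and masses are not known exactly. Their poses are not given: they have to be found in the camera images.
- board: Plywood decorating board, fixed on the chest top, 214 (x) x 236 (y) x 12 mm. Origin: centre of its underside, on the chest top. +x points to its back fence (away from the robot, turned up to 0.25 rad), y to its left, z up; upper face at z 12. Two rails along x (6 mm above the upper face, x -16 to +84) guide the tile in a channel 103 mm wide centred on y = +30.
- fence (a point): Point on the inner face of the back fence, in the middle of the tile's channel, at the board's upper face (board frame 85, 30, 12 mm). The fence is 12 mm thick, spans the board's width, its top is at z 78, and it carries a pattern card with a blue flower.
- stud (a point): Foot of the fixed threaded stud (10 mm thick, top at board z 70) on the board's upper face, board frame (45, -75, 12) mm: the vertical axis about which strap and wing nut turn. It stands 40 mm in front of the fence, so a fingertip has no room between the wings and the fence.
- tile_centre (a point): Centre of the loose bisque tile, 100 x 100 x 10 mm, about 0.2 kg, white with a blue flower begun. It lies in the channel, axes as the board's, pulled 12 to 30 mm forward of home at the start. Home, its centre is at board (35, 30, 17) mm and its far edge touches the fence.
- tile_front (a point): Middle of the tile's front edge face (towards the robot), 5 mm above the board's upper face: push here towards board +x.
- strap (a joint): Swing of the steel strap about the stud, rad: 0 points to board -x (parked beside the tile); grows clockwise from above; at its stop, 1.571, it points to board +y, across the tile. Starts 0 to 0.35; stays where left (friction 0.03 N m). 20 mm wide (24 at the round toe), 6 mm thick; toe end 86 mm, heel end 28 mm from the stud axis.
- strap_toe (a point): Top of the strap on its centre line, 73 mm from the stud axis, at board z 38 when the nut is at 0; under it hangs a round rubber pad 18 mm across and 4 mm high, whose underside is then at z 28 (tile top: 22). A spring holds the strap up against the nut, so strap and nut go down together.
- wingnut (a joint): Turn of the brass wing nut, rad, growing clockwise from above = tightening, 4 mm down a turn. At 0 the wings lie along board x. Starts 0 to 1.6. Strap across the tile, the pad meets the tile at about 9.4, holds it firmly from about 11 and presses harder up to the thread's stop at 12.0. It turns easily (0.03 N m) and stays where left.
- wing (a point): Point near the end of one wing, half way up, 30 mm from the stud axis; the other wing is opposite. The wings are upright plates 6 mm thick reaching 36 mm from the axis; the hub is 25 mm across. At joint 0 the wings' outer ends span board z 48 to 65 mm, 0.64 mm lower for each rad.
- wide_bottle: Bystander: wide grey-green squeeze bottle, 49 mm across, 96 high, left of the board; origin under its centre.
- slim_bottle: Bystander: slim grey-blue squeeze bottle, 32 mm across, 109 high, left of the board; origin under its centre.
- brown_bottle: Bystander: brown squeeze bottle, 42 mm across, 105 high, right of the board; origin under its centre.
- mug: Bystander: hand-built beast mug, 130 x 189 x 128 mm, on the right; origin under its centre.
- bowl: Bystander: green plastic bowl, 142 mm across, 73 high, front right; origin under its centre.
- tip_tin: Bystander: flat teal tin with lid, 70 x 98 x 30 mm, front left; origin under its centre.
Things that resemble listed ones, but are neither listed nor needed, are in the scene too. There is more than one size of the part that bears tile_centre; the job needs the larger.

How it is judged:
By the outcome, as a careful person would: the job done as asked, in the order asked, and still so for the second after the job is handed in, with the robot touching nothing.
It also fails if it takes over 69 s, if anything falls off the work surface, if the arm or the gripper's body presses on something with over 40 N, if the wrist force passes 120 N, or if a joint passes its speed limit or range.

### The arm

A 6-joint arm with a two-finger parallel gripper is mounted at the origin on a cart in front of the work surface, level with it; the furniture and walls round the work are solid. World frame = base frame: x ahead of the robot, y to its left, z up, the work surface at z = 0. Lengths are in m, angles in rad, forces in N, time in s.
With the tool pointing down it reaches from about 0.275 to 0.975 m from the base axis. Payload 8.4 kg.
Tool frame: the origin (TCP) lies at the very end of the fingers, on their centre line; the grasp point (between the pads) lies 19 mm behind it; z points along the fingers, y is the direction in which the jaws open and shut (so a half turn about z gives the same grasp; the last joint's range is limited). The gripper opens to 92 mm and grips with 3 to 60 N. Pads are 20 mm wide; open, the fingers measure 128 mm over their backs; the gripper's body (75 mm by 189 mm) begins 69 mm behind the grasp point.
Start: joints at [-1.183, 0.353, 1.633, -0, 1.155, -0.002], TCP at [0.238, -0.578, 0.215] pointing down, gripper open.
Joint ranges: [-2.63, 2.63], [-0.92, 2.1], [0.06, 2.66], [-1.3, 4.44], [0, 2.69], [-3.02, 3.02]. Speed limits (rad/s): [2.22, 2.22, 2.79, 3.14, 3.14, 3.14].

### API

Orientations are given as a 3x3 rotation matrix whose columns are the frame's x, y, z axes.
In Python, from plant import arm gives the robot as it stands.
- The arm moves only by the shell command python3 -m handwheel 'ROWS' [OPENING] [FORCE]. ROWS is JSON, a list of rows, each an object of numbers: "dx", "dy", "dz": the shift along the tool's x, y, z each as a share of 0.15 m, from -1 to 1; "ax", "ay", "az": the turn, a rotation vector about the tool's x, y, z each as a share of 90 degrees, from -1 to 1. A call has exactly 8 rows; each row is the pose to reach, as a shift and turn from the pose measured when the call began, along the tool's axes at that moment; what a row does not reach only later rows make up. A row lasts 1/12 s, in which the tool goes at most 41.7 mm and 7.16 degrees, less where a joint would pass 70% of its speed; a pose out of reach is approached as far as the arm can. A call with a number of a shift or a turn outside -1 to 1 is refused whole. A call with a gripper value outside its range is refused whole. OPENING is the closure, from 0 (fully open) to 1 (shut), set as the call begins (- or left out, the last holds). The fingers move at their own pace and stop on an object; FORCE is the grip in N (left out, the last holds). Time passes only in rows, so rows that repeat a pose let the fingers close, or fill a call up. It gives the time, the measured TCP pose, the force and the opening at its end, in the units of the state.
- arm.get_state(): the state, without advancing time (a new reading comes with each control period).
- arm.grab_frame(name): name is "side" or "top"; returns (picture, depth): 480x640x3 uint8, red, green, blue; 480x640 float32, m along the optical axis (not along the pixel's ray), 0 where there is no reading.
- arm.get_calibration(name): a dict with "intrinsics" (3x3 intrinsics, pixels), "rvec" (rotation vector, rad) and "tvec" (3), from world to camera coordinates, as OpenCV has them. Camera axes: x right, y down, z forward; pixel columns grow to the right and rows downward; lengths in m; the calibration is good to about 2 mm. A picture is of the moment at which its call begins. get_calibration takes no time and is no camera call.
- arm.job_done(): hands the job in, once; it reports no verdict.
The state is a dict: "t": time; "qpos": joint angles; "joint_vel": joint speeds; "joint_efforts": joint torques, N m; "position": TCP position; "orientation": TCP orientation; "force": force on the tool from outside, world axes, zero at the start; "ft_torque": the same for the moment, N m; "width": opening from 0.0 (shut) to 1.0 (fully open).
Only numpy, scipy, OpenCV 4.12 (cv2) and the standard library are available. Lean on these libraries where they do the work, as an engineer would, in place of code of your own. Each camera call takes 0.05 s, during which the arm holds its last target. There are 200 camera calls.

## Working session

There is one attempt and no reset: what is moved stays moved. The work goes in short steps, Python scripts to look and compute and a shell command to move; the robot and the scene stay as the last step left them, time stands still between calls to the robot, and variables do not carry over. Pictures are saved under pics/ and viewed, about 8 in all and at most 12, crops included, and the job is handed in when it is done.

```bash
mkdir -p pics; ls
cat > h.py <<'E'
import numpy as np, cv2
from plant import arm
def cal(n):
    c=arm.get_calibration(n); R=cv2.Rodrigues(np.array(c["rvec"],float))[0]
    return np.array(c["intrinsics"],float),R,np.array(c["tvec"],float).ravel()
def ray(n,uv,z):
    K,R,t=cal(n); o=-R.T@t; d=R.T@np.linalg.inv(K)@np.array([uv[0],uv[1],1.]); return o+d*(z-o[2])/d[2]
def proj(n,p):
    K,R,t=cal(n); q=K@(R@np.asarray(p,float)+t); return q[:2]/q[2]
def pts(n,depth):
    K,R,t=cal(n); v,u=np.mgrid[:480,:640]; d=depth
    c=np.stack([(u-K[0,2])/K[0,0]*d,(v-K[1,2])/K[1,1]*d,d],-1); return (c-t)@R
def save(im,name): cv2.imwrite("pics/"+name,cv2.cvtColor(im,cv2.COLOR_RGB2BGR))
E
python3 - <<'E'
from h import *
for n in("side","top"):
    im,d=arm.grab_frame(n); save(im,n+"0.png"); np.save(n+"0.npy",d); K,R,t=cal(n); print(n,K[0,0],-R.T@t,R[2])
s=arm.get_state();print(s)
E
```

```text
pics
side 453.5440737139327 [0.49954278 0.86457913 0.80983449] [ 0.00312711 -0.75799153 -0.6522569 ]
top 551.507056945494 [0.33189223 0.01344908 1.34136459] [ 0.15197241 -0.00526093 -0.98837073]
{'t': 0.1, 'qpos': array([-1.18340997e+00,  3.53576483e-01,  1.63402438e+00, -1.76719419e-05,
        1.15518017e+00, -2.41125138e-03]), 'joint_vel': array([ 1.22899716e-03, -1.90976452e-03, -7.95687700e-04,  8.32491445e-04,
        7.75522151e-05, -5.89695606e-04]), 'joint_efforts': array([ 4.94987453e-04, -5.94904304e+01, -3.34928119e+01,  6.98623597e-02,
        1.82034279e-02, -3.19260505e-05]), 'position': array([ 0.2373305 , -0.57773293,  0.2139554 ]), 'orientation': array([[ 9.24983269e-01,  3.80007549e-01, -4.63905406e-04],
       [ 3.80007831e-01, -9.24982622e-01,  1.09421768e-03],
       [-1.32934588e-05, -1.18842074e-03, -9.99999294e-01]]), 'force': array([-0.38797432,  0.64011473, -1.01472964]), 'ft_torque': array([-0.00173174,  0.00363387,  0.05977751]), 'width': 1.000829173004893}
```

View pics/top0.png

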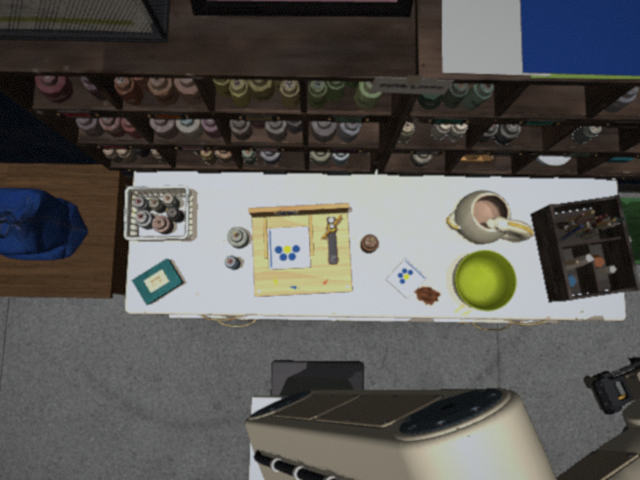

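View pics/side0.png

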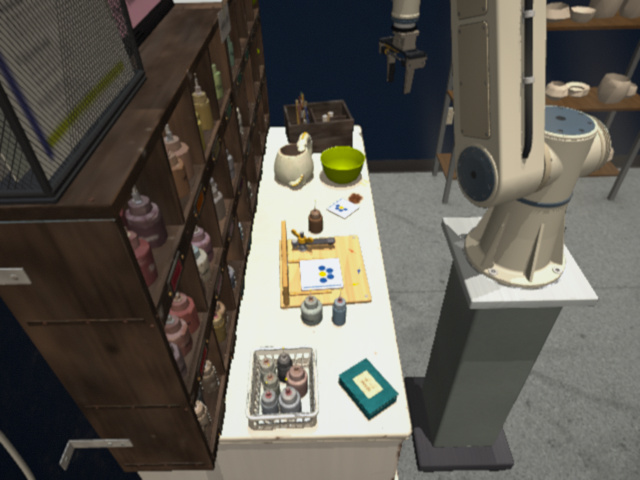

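The top view shows the board at about (301,252). The strap and wing nut are at (332,240). Two things could be taken for the tile: the one in the channel at (290,248), and the smaller tile off the board at (405,277). The fence's pattern card is a third flower. I choose (290,248), the larger one in the channel, and check it in a close crop.

Run:
```python
from h import *
im=cv2.cvtColor(cv2.imread("pics/top0.png"),cv2.COLOR_BGR2RGB); d=np.load("top0.npy"); P=pts("top",d)
c=im[200:305,240:385]; save(cv2.resize(c,None,fx=5.5,fy=5.5,interpolation=cv2.INTER_CUBIC),"crop0.png")
hsv=cv2.cvtColor(im,cv2.COLOR_RGB2HSV)
m=np.zeros((480,640),np.uint8); m[200:300,245:358]=((hsv[...,1]>60)&(hsv[...,0]>8)&(hsv[...,0]<35))[200:300,245:358]
m=cv2.morphologyEx(m,cv2.MORPH_OPEN,np.ones((3,3)))
cn=max(cv2.findContours(m,0,2)[0],key=cv2.contourArea); h=cv2.convexHull(cn)
a=cv2.approxPolyDP(h,4,True)[:,0]; print(a.tolist())
for q in a: print(q,ray("top",q,.012).round(4),P[q[1],q[0]].round(4))
# tile
m=np.zeros((480,640),np.uint8); m[218:278,262:318]=((hsv[...,1]<50)&(hsv[...,2]>150))[218:278,262:318]
cn=max(cv2.findContours(m,0,2)[0],key=cv2.contourArea); r=cv2.minAreaRect(cn); print("tile",r)
for q in cv2.boxPoints(r): print(q,ray("top",q,.022).round(4))
for q in[(290,235),(332,250),(331,225),(300,285)]: print(q,P[q[1],q[0]].round(4))
```

```text
[[347, 203], [351, 284], [344, 291], [260, 295], [255, 289], [249, 209]]
[347 203] [ 0.6127 -0.0595  0.012 ] [ 0.5977 -0.0556  0.0829]
[351 284] [ 0.414  -0.0706  0.012 ] [ 0.414  -0.0706  0.012 ]
[344 291] [ 0.397  -0.0539  0.012 ] [ 0.3968 -0.0538  0.0142]
[260 295] [0.3844 0.1473 0.012 ] [0.3842 0.1468 0.0166]
[255 289] [0.3985 0.1597 0.012 ] [0.3983 0.1592 0.0166]
[249 209] [0.5937 0.1808 0.012 ] [0.5803 0.1722 0.0802]
tile ((288.45477294921875, 247.54977416992188), (42.142723083496094, 42.142723083496094), 87.27368927001953)
[266.405   227.50452] [0.5468 0.1359 0.022 ]
[308.50003 225.5    ] [0.5533 0.034  0.022 ]
[310.50455 267.59503] [0.4511 0.0274 0.022 ]
[268.40952 269.59955] [0.4447 0.1281 0.022 ]
(290, 235) [0.5284 0.078  0.0279]
(332, 250) [ 0.4921 -0.0231  0.0403]
(331, 225) [ 0.547  -0.0192  0.0721]
(300, 285) [0.4099 0.0521 0.0085]
```

View pics/crop0.png

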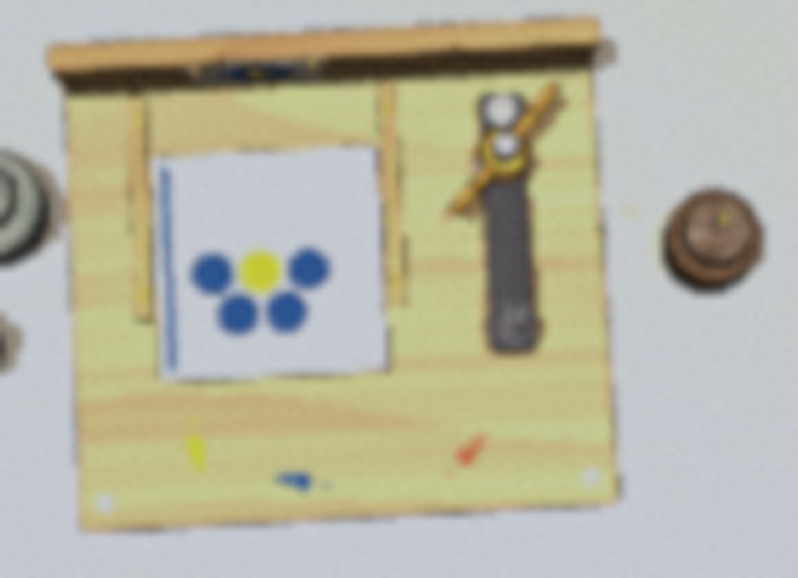

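The crop shows the larger tile in the channel between its rails, with its front edge at crop row ~375. The strap is parked nearly along board -x, toe at (513,345). The wings run from (455,212) to (553,90), and the stud top is at (506,145).

Run:
```python
from h import *
f=lambda x,y:(240+(x+.5)/5.5-.5,200+(y+.5)/5.5-.5)
P=lambda x,y,z:ray("top",f(x,y),z)
fl,fr=P(82,528,.012),P(617,497,.012)
bl,br=P(50,47,.078),P(597,20,.078)
for n,a in dict(fl=fl,fr=fr,bl=bl,br=br).items(): print(n,a.round(4))
print("front w",np.linalg.norm(fl-fr),"back w",np.linalg.norm(bl-br))
yf=np.arctan2(*( (fl-fr)[[0,1]]*[-1,1])); yb=np.arctan2(*((bl-br)[[0,1]]*[-1,1])); 
v=(bl+br)/2-(fl+fr)/2; print("yaws",yf,yb,np.arctan2(v[1],v[0]),"len",np.linalg.norm(v[:2]))
yaw=(yf+yb)/2; print(yaw)
R=np.array([[np.cos(yaw),-np.sin(yaw)],[np.sin(yaw),np.cos(yaw)]])
c=((bl+br+fl+fr)/4)[:2]; print("centre",c)
stud=P(506,145,.070)[:2]; print("stud",stud,"pred",c+R@[.045,-.075],"c from stud",stud-R@[.045,-.075])
toe=P(513,352,.038)[:2];heel=P(500,95,.038)[:2]; print("toe/heel board",R.T@(toe-stud),R.T@(heel-stud))
for q in((455,212),(553,90)): print("wing",R.T@(P(*q,.062)[:2]-stud))
for q in((160,157),(377,147),(388,370),(165,380)): print("tile",(R.T@(P(*q,.022)[:2]-c)).round(4))
```

```text
fl [0.3828 0.1604 0.012 ]
fr [ 0.3997 -0.0725  0.012 ]
bl [0.5827 0.1733 0.078 ]
br [ 0.5982 -0.0586  0.078 ]
front w 0.23358860340003754 back w 0.23240190096841915
yaws 0.07277622042534572 0.06667245762412537 0.06736507885554738 len 0.1996843896919643
0.06972433902473554
centre [0.49086169 0.05066182]
stud [ 0.54506779 -0.0207083 ] pred [ 0.54097744 -0.02102089] c from stud [0.49495204 0.05097442]
toe/heel board [-0.08520193  0.0010153 ] [2.75374059e-02 9.86866415e-05]
wing [-0.02640992  0.02308303]
wing [ 0.02411812 -0.02183292]
tile [0.0599 0.0757]
tile [ 0.0592 -0.02  ]
tile [-0.0395 -0.0197]
tile [-0.0386  0.0775]
```

```bash
cat >> h.py <<'E'
C=np.array([.4955,.051]); YAW=.07
RB=np.array([[np.cos(YAW),-np.sin(YAW)],[np.sin(YAW),np.cos(YAW)]])
def w(b): return np.array([*(C+RB@np.array(b[:2],float)/1000),b[2]/1000])   # board mm -> world
def b(p): return np.array([*(RB.T@(np.array(p[:2])-C))*1000,p[2]*1000])
def tyaw(s): O=s["orientation"]; return np.arctan2(O[1,0],O[0,0])-YAW     # tool x yaw in board frame
def rel(*targets):
    "targets (bx,by,bz mm, tool-x yaw deg in board frame): shares from now"
    s=arm.get_state(); O=s["orientation"]; p=s["position"]; y0=tyaw(s)
    print("t%.2f"%s["t"],"board",b(p).round(1),"yaw%.1f"%np.degrees(y0),"q",s["qpos"].round(2),"F",s["force"].round(1),"w%.2f"%s["width"])
    for T in targets:
        d=O.T@(w(T)-p)/.15; a=-(T[3]-np.degrees(y0)+180)%360-180
        print(T,d.round(3),"az %.3f"%(((a+180)%360-180)/90))
E
python3 - <<'E'
from h import *
d=np.load("top0.npy");P=pts("top",d);x,y,z=P[...,0],P[...,1],P[...,2]
for lo,hi in((.02,.1),(.1,.2),(.2,.3),(.3,.5)):
    m=(d>0)&(z>lo)&(z<hi)&(y>-.15)&(y<.12)&(x>.6); print(lo,hi,np.percentile(x[m],[0,1,5]) if m.any() else None)
for n,u,zz in(("wide",(237,237),.096),("slim",(232,262),.109),("brown",(370,243),.105)): print(n,b(ray("top",u,zz)))
rel((-95,30,210,90))
E
```

```text
0.02 0.1 [0.6830159  0.68494549 0.68669793]
0.1 0.2 [0.68325934 0.68394093 0.68489355]
0.2 0.3 [0.68327986 0.68476679 0.68683378]
0.3 0.5 [0.68340687 0.68477207 0.68652413]
wide [ 26.2715184  142.85787812  96.        ]
slim [-31.71430813 154.10268275 109.        ]
brown [  -5.09462404 -158.19946953  105.        ]
t0.10 board [-301.5 -609.1  214. ] yaw18.3 q [-1.18  0.35  1.63 -0.    1.16 -0.  ] F [-0.4  0.6 -1. ] w1.00
(-95, 30, 210, 90) [ 2.646 -3.612  0.031] az -0.796
```

```bash
python3 -m handwheel '[{"dx":0.1,"dy":-0.13},{"dx":0.2,"dy":-0.26},{"dx":0.3,"dy":-0.4},{"dx":0.4,"dy":-0.55},{"dx":0.5,"dy":-0.7},{"dx":0.6,"dy":-0.85},{"dx":0.66,"dy":-0.95},{"dx":0.68,"dy":-1.0}]' 1 20
python3 -m handwheel '[{"dx":0.1,"dy":-0.13},{"dx":0.2,"dy":-0.26},{"dx":0.3,"dy":-0.4},{"dx":0.4,"dy":-0.55},{"dx":0.5,"dy":-0.7},{"dx":0.6,"dy":-0.85},{"dx":0.66,"dy":-0.95},{"dx":0.68,"dy":-1.0}]'
python3 -m handwheel '[{"dx":0.1,"dy":-0.13},{"dx":0.2,"dy":-0.26},{"dx":0.3,"dy":-0.4},{"dx":0.4,"dy":-0.55},{"dx":0.5,"dy":-0.7},{"dx":0.6,"dy":-0.85},{"dx":0.66,"dy":-0.95},{"dx":0.68,"dy":-1.0}]'
python3 -c "
from h import *
rel((-95,30,100,90),(-95,30,18.5,90))"
```

```text
t0.10 board [-301.5 -609.1  214. ] yaw18.3 q [-1.18  0.35  1.63 -0.    1.16 -0.  ] F [-0.4  0.6 -1. ] w1.00
(-95, 30, 100, 90) [ 2.647 -3.611  0.764] az -0.796
(-95, 30, 18.5, 90) [ 2.647 -3.61   1.307] az -0.796schema error: expected keys dx, dy, dz, ax, ay, az
schema error: expected keys dx, dy, dz, ax, ay, az
schema error: expected keys dx, dy, dz, ax, ay, az
```

```bash
python3 -m handwheel '[{"dx":0.1,"dy":-0.13,"dz":0,"ax":0,"ay":0,"az":0},{"dx":0.2,"dy":-0.26,"dz":0,"ax":0,"ay":0,"az":0},{"dx":0.3,"dy":-0.4,"dz":0,"ax":0,"ay":0,"az":0},{"dx":0.4,"dy":-0.55,"dz":0,"ax":0,"ay":0,"az":0},{"dx":0.5,"dy":-0.7,"dz":0,"ax":0,"ay":0,"az":0},{"dx":0.6,"dy":-0.85,"dz":0,"ax":0,"ay":0,"az":0},{"dx":0.66,"dy":-0.95,"dz":0,"ax":0,"ay":0,"az":0},{"dx":0.7,"dy":-1.0,"dz":0,"ax":0,"ay":0,"az":0}]' 1 20
python3 -m handwheel '[{"dx":0.1,"dy":-0.13,"dz":0,"ax":0,"ay":0,"az":0},{"dx":0.2,"dy":-0.26,"dz":0,"ax":0,"ay":0,"az":0},{"dx":0.3,"dy":-0.4,"dz":0,"ax":0,"ay":0,"az":0},{"dx":0.4,"dy":-0.55,"dz":0,"ax":0,"ay":0,"az":0},{"dx":0.5,"dy":-0.7,"dz":0,"ax":0,"ay":0,"az":0},{"dx":0.6,"dy":-0.85,"dz":0,"ax":0,"ay":0,"az":0},{"dx":0.66,"dy":-0.95,"dz":0,"ax":0,"ay":0,"az":0},{"dx":0.7,"dy":-1.0,"dz":0,"ax":0,"ay":0,"az":0}]'
python3 -m handwheel '[{"dx":0.1,"dy":-0.13,"dz":0,"ax":0,"ay":0,"az":0},{"dx":0.2,"dy":-0.26,"dz":0,"ax":0,"ay":0,"az":0},{"dx":0.3,"dy":-0.4,"dz":0,"ax":0,"ay":0,"az":0},{"dx":0.4,"dy":-0.55,"dz":0,"ax":0,"ay":0,"az":0},{"dx":0.5,"dy":-0.7,"dz":0,"ax":0,"ay":0,"az":0},{"dx":0.6,"dy":-0.85,"dz":0,"ax":0,"ay":0,"az":0},{"dx":0.66,"dy":-0.95,"dz":0,"ax":0,"ay":0,"az":0},{"dx":0.7,"dy":-1.0,"dz":0,"ax":0,"ay":0,"az":0}]'
python3 -c "
from h import *
rel((-95,30,100,90),(-95,30,18.5,90))"
```

```text
t: 0.77
position: [0.2773, -0.3968, 0.2138]
orientation: [[0.925, 0.381, -0.001], [0.381, -0.925, 0.002], [-0.0, -0.003, -1.0]]
force: [-0.2, 0.3, -0.4]
width: 0.443
t: 1.43
position: [0.3173, -0.2167, 0.2142]
orientation: [[0.924, 0.382, -0.001], [0.382, -0.924, 0.003], [-0.0, -0.003, -1.0]]
force: [0.8, 0.4, -0.9]
width: 0.006
t: 2.1
position: [0.3578, -0.0367, 0.2147]
orientation: [[0.924, 0.383, -0.001], [0.383, -0.924, 0.003], [0.0, -0.003, -1.0]]
force: [-0.3, -0.7, -0.3]
width: 0.004
t2.10 board [-143.5  -77.8  214.7] yaw18.5 q [-0.11 -0.08  2.15  0.    1.08  1.07] F [-0.3 -0.7 -0.3] w0.00
(-95, 30, 100, 90) [ 0.535 -0.577  0.767] az -0.794
(-95, 30, 18.5, 90) [ 0.534 -0.575  1.31 ] az -0.794
```

```bash
python3 -m handwheel '[{"dx":0.1,"dy":-0.1,"dz":0.05,"ax":0,"ay":0,"az":-0.08},{"dx":0.2,"dy":-0.2,"dz":0.1,"ax":0,"ay":0,"az":-0.16},{"dx":0.3,"dy":-0.3,"dz":0.2,"ax":0,"ay":0,"az":-0.24},{"dx":0.4,"dy":-0.4,"dz":0.3,"ax":0,"ay":0,"az":-0.32},{"dx":0.5,"dy":-0.5,"dz":0.4,"ax":0,"ay":0,"az":-0.4},{"dx":0.535,"dy":-0.577,"dz":0.5,"ax":0,"ay":0,"az":-0.48},{"dx":0.535,"dy":-0.577,"dz":0.6,"ax":0,"ay":0,"az":-0.56},{"dx":0.535,"dy":-0.577,"dz":0.7,"ax":0,"ay":0,"az":-0.63}]'
python3 -c "
from h import *
rel((-95,30,18.5,90))"
```

```text
t: 2.77
position: [0.3996, 0.0748, 0.1092]
orientation: [[0.18, 0.984, -0.0], [0.984, -0.18, 0.003], [0.002, -0.001, -1.0]]
force: [0.4, -0.1, -0.3]
width: 0.005
t2.77 board [-94.   30.4 109.2] yaw75.6 q [0.18 0.16 2.18 0.   0.8  0.36] F [ 0.4 -0.1 -0.3] w0.01
(-95, 30, 18.5, 90) [-0.006 -0.005  0.605] az -0.160
```

```bash
python3 -m handwheel '[{"dx":0,"dy":0,"dz":0.1,"ax":0,"ay":0,"az":-0.08},{"dx":0,"dy":0,"dz":0.2,"ax":0,"ay":0,"az":-0.16},{"dx":0,"dy":0,"dz":0.3,"ax":0,"ay":0,"az":-0.16},{"dx":0,"dy":0,"dz":0.4,"ax":0,"ay":0,"az":-0.16},{"dx":0,"dy":0,"dz":0.48,"ax":0,"ay":0,"az":-0.16},{"dx":0,"dy":0,"dz":0.55,"ax":0,"ay":0,"az":-0.16},{"dx":0,"dy":0,"dz":0.59,"ax":0,"ay":0,"az":-0.16},{"dx":0,"dy":0,"dz":0.605,"ax":0,"ay":0,"az":-0.16}]'
python3 - <<'E'
from h import *
rel((-65,30,17.5,90),(-50,30,17.5,90),(-35,30,17.5,90))
a,d=arm.grab_frame("side"); p=proj("side",w((0,0,20))); u,v=p.astype(int)
save(cv2.resize(a[v-60:v+60,u-80:u+80],None,fx=5,fy=5,interpolation=cv2.INTER_CUBIC),"side1.png"); print(u,v)
E
```

```text
t: 3.43
position: [0.3997, 0.0747, 0.0175]
orientation: [[-0.071, 0.998, -0.001], [0.998, 0.071, 0.002], [0.002, -0.001, -1.0]]
force: [-0.7, 0.8, -0.0]
width: 0.004
t3.43 board [-93.9  30.4  17.5] yaw90.0 q [0.18 0.35 2.23 0.   0.56 0.1 ] F [-0.7  0.8 -0. ] w0.00
(-65, 30, 17.5, 90) [-0.003  0.193 -0.   ] az 0.000
(-50, 30, 17.5, 90) [-0.003  0.293 -0.   ] az 0.000
(-35, 30, 17.5, 90) [-0.003  0.393 -0.   ] az 0.000
323 265
```

View pics/side1.png

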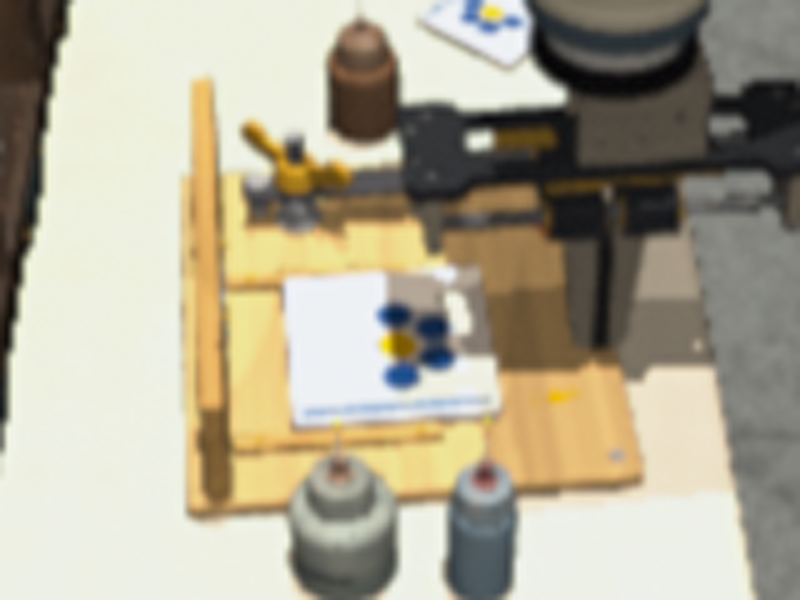

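The fingertips (crop ~(600,345)) are in front of the tile edge at (495,345). They taper to about 12 mm each.

```bash
python3 -m handwheel '[{"dx":0,"dy":0.06,"dz":0,"ax":0,"ay":0,"az":0},{"dx":0,"dy":0.12,"dz":0,"ax":0,"ay":0,"az":0},{"dx":0,"dy":0.18,"dz":0,"ax":0,"ay":0,"az":0},{"dx":0,"dy":0.22,"dz":0,"ax":0,"ay":0,"az":0},{"dx":0,"dy":0.25,"dz":0,"ax":0,"ay":0,"az":0},{"dx":0,"dy":0.28,"dz":0,"ax":0,"ay":0,"az":0},{"dx":0,"dy":0.3,"dz":0,"ax":0,"ay":0,"az":0},{"dx":0,"dy":0.32,"dz":0,"ax":0,"ay":0,"az":0}]'
python3 -m handwheel '[{"dx":0,"dy":0.01,"dz":0,"ax":0,"ay":0,"az":0},{"dx":0,"dy":0.02,"dz":0,"ax":0,"ay":0,"az":0},{"dx":0,"dy":0.03,"dz":0,"ax":0,"ay":0,"az":0},{"dx":0,"dy":0.04,"dz":0,"ax":0,"ay":0,"az":0},{"dx":0,"dy":0.05,"dz":0,"ax":0,"ay":0,"az":0},{"dx":0,"dy":0.06,"dz":0,"ax":0,"ay":0,"az":0},{"dx":0,"dy":0.065,"dz":0,"ax":0,"ay":0,"az":0},{"dx":0,"dy":0.07,"dz":0,"ax":0,"ay":0,"az":0}]'
python3 - <<'E'
from h import *
rel((-30,30,17.5,90))
a,d=arm.grab_frame("side"); 
save(cv2.resize(a[225:325,263:383],None,fx=6,fy=6,interpolation=cv2.INTER_CUBIC),"side2.png")
E
```

```text
t: 4.15
position: [0.446, 0.078, 0.0176]
orientation: [[-0.07, 0.998, -0.005], [0.998, 0.07, 0.002], [0.002, -0.005, -1.0]]
force: [-7.8, -0.4, 10.0]
width: 0.004
t: 4.82
position: [0.4536, 0.0784, 0.0175]
orientation: [[-0.07, 0.997, -0.01], [0.998, 0.07, 0.001], [0.002, -0.01, -1.0]]
force: [-9.7, -0.2, 13.2]
width: 0.007
t4.82 board [-39.9  30.2  17.5] yaw90.0 q [0.17 0.41 2.12 0.   0.62 0.09] F [-9.7 -0.2 13.2] w0.01
(-30, 30, 17.5, 90) [-0.001  0.066 -0.001] az 0.000
```

View pics/side2.png

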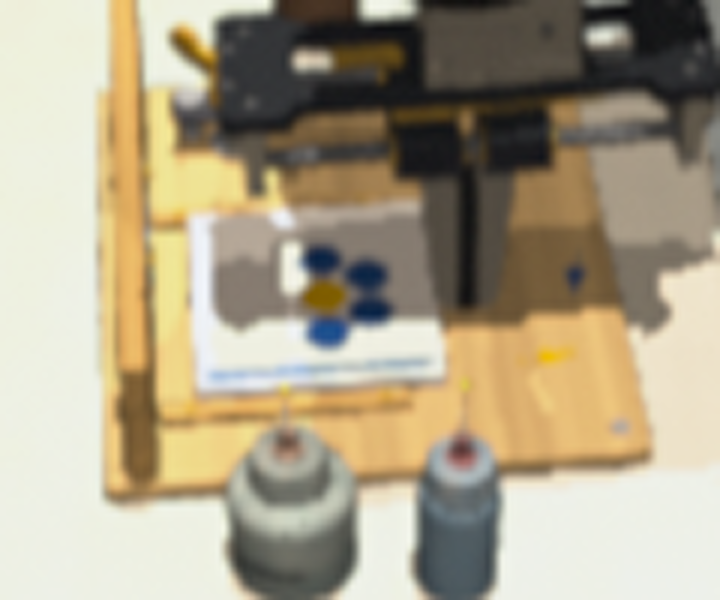

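The tile has moved about 10 mm back; its front edge is now at crop x 443, with about 18 mm to go. The 13 N upward force suggests the rounded tip is riding on the tile's edge, so I back off, go 3 mm lower and continue.

```bash
python3 -m handwheel '[{"dx":0,"dy":-0.03,"dz":0,"ax":0,"ay":0,"az":0},{"dx":0,"dy":-0.05,"dz":0,"ax":0,"ay":0,"az":0},{"dx":0,"dy":-0.05,"dz":0.01,"ax":0,"ay":0,"az":0},{"dx":0,"dy":-0.05,"dz":0.02,"ax":0,"ay":0,"az":0},{"dx":0,"dy":-0.04,"dz":0.02,"ax":0,"ay":0,"az":0},{"dx":0,"dy":-0.02,"dz":0.02,"ax":0,"ay":0,"az":0},{"dx":0,"dy":0,"dz":0.02,"ax":0,"ay":0,"az":0},{"dx":0,"dy":0.02,"dz":0.02,"ax":0,"ay":0,"az":0}]'
python3 -c "
from h import *
rel((-30,30,15,90))"
```

```text
t: 5.53
position: [0.4568, 0.0786, 0.0144]
orientation: [[-0.07, 0.997, -0.011], [0.998, 0.07, 0.001], [0.002, -0.011, -1.0]]
force: [-2.0, 0.1, 1.2]
width: 0.007
t5.53 board [-36.7  30.2  14.4] yaw90.0 q [0.16 0.42 2.11 0.   0.62 0.09] F [-2.   0.1  1.2] w0.01
(-30, 30, 15, 90) [-0.001  0.044 -0.005] az 0.000
```

```bash
python3 -m handwheel '[{"dx":0,"dy":0.01,"dz":0,"ax":0,"ay":0,"az":0},{"dx":0,"dy":0.02,"dz":0,"ax":0,"ay":0,"az":0},{"dx":0,"dy":0.03,"dz":0,"ax":0,"ay":0,"az":0},{"dx":0,"dy":0.035,"dz":0,"ax":0,"ay":0,"az":0},{"dx":0,"dy":0.04,"dz":0,"ax":0,"ay":0,"az":0},{"dx":0,"dy":0.045,"dz":0,"ax":0,"ay":0,"az":0},{"dx":0,"dy":0.05,"dz":0,"ax":0,"ay":0,"az":0},{"dx":0,"dy":0.053,"dz":0,"ax":0,"ay":0,"az":0}]' | grep -E 'pos|force'
python3 -m handwheel '[{"dx":0,"dy":0.004,"dz":0,"ax":0,"ay":0,"az":0},{"dx":0,"dy":0.008,"dz":0,"ax":0,"ay":0,"az":0},{"dx":0,"dy":0.012,"dz":0,"ax":0,"ay":0,"az":0},{"dx":0,"dy":0.016,"dz":0,"ax":0,"ay":0,"az":0},{"dx":0,"dy":0.02,"dz":0,"ax":0,"ay":0,"az":0},{"dx":0,"dy":0.022,"dz":0,"ax":0,"ay":0,"az":0},{"dx":0,"dy":0.024,"dz":0,"ax":0,"ay":0,"az":0},{"dx":0,"dy":0.026,"dz":0,"ax":0,"ay":0,"az":0}]' | grep -E 'pos|force'
python3 -c "
from h import *
rel((-24,30,15,90))"
```

```text
position: [0.4649, 0.0791, 0.0143]
force: [-1.7, 0.6, 1.3]
position: [0.4675, 0.0793, 0.0142]
force: [-7.3, -0.3, 8.2]
t6.87 board [-26.   30.2  14.2] yaw90.0 q [0.16 0.43 2.09 0.   0.63 0.09] F [-7.3 -0.3  8.2] w0.00
(-24, 30, 15, 90) [-0.001  0.013 -0.006] az 0.000
```

```bash
python3 -m handwheel '[{"dx":0,"dy":0.004,"dz":-0.003,"ax":0,"ay":0,"az":0},{"dx":0,"dy":0.008,"dz":-0.003,"ax":0,"ay":0,"az":0},{"dx":0,"dy":0.012,"dz":-0.003,"ax":0,"ay":0,"az":0},{"dx":0,"dy":0.014,"dz":-0.003,"ax":0,"ay":0,"az":0},{"dx":0,"dy":0.016,"dz":-0.003,"ax":0,"ay":0,"az":0},{"dx":0,"dy":0.018,"dz":-0.003,"ax":0,"ay":0,"az":0},{"dx":0,"dy":0.02,"dz":-0.003,"ax":0,"ay":0,"az":0},{"dx":0,"dy":0.02,"dz":-0.003,"ax":0,"ay":0,"az":0}]' | grep -E 'pos|force'
python3 - <<'E'
from h import *
rel((-24,30,15,90))
a,d=arm.grab_frame("side"); t,d=arm.grab_frame("top")
A=cv2.resize(a[235:315,263:353],None,fx=4.4,fy=4.4,interpolation=cv2.INTER_CUBIC);B=cv2.resize(t[200:300,245:345],None,fx=3.52,fy=3.52,interpolation=cv2.INTER_CUBIC)
save(np.hstack([A,B]),"home.png")
E
```

```text
position: [0.4677, 0.0791, 0.0142]
force: [-10.1, -1.3, 8.6]
t7.53 board [-25.8  29.9  14.2] yaw90.0 q [0.16 0.44 2.08 0.   0.64 0.09] F [-10.1  -1.3   8.6] w0.01
(-24, 30, 15, 90) [ 0.     0.012 -0.005] az 0.000
```

View pics/home.png

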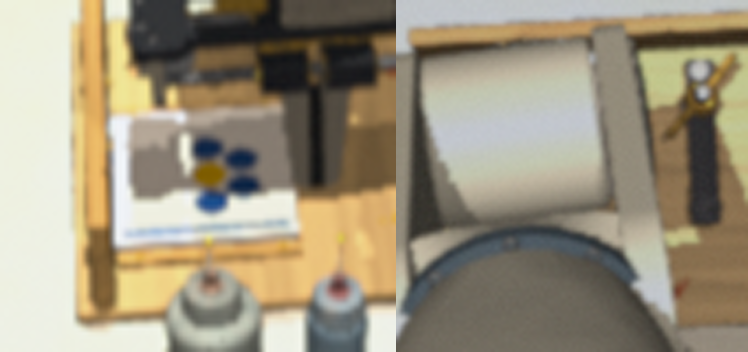

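The tile is against the fence and the push stalls at about 10 N with no further motion. At home the fingertip's face is about 11 mm from the TCP. Now the strap.

```bash
python3 -m handwheel '[{"dx":0,"dy":-0.05,"dz":-0.02,"ax":0,"ay":0,"az":0},{"dx":0,"dy":-0.06,"dz":-0.2,"ax":0,"ay":0,"az":0},{"dx":-0.1,"dy":-0.06,"dz":-0.36,"ax":0,"ay":0,"az":0},{"dx":-0.3,"dy":-0.03,"dz":-0.36,"ax":0,"ay":0,"az":0},{"dx":-0.5,"dy":0,"dz":-0.36,"ax":0,"ay":0,"az":0},{"dx":-0.7,"dy":0.03,"dz":-0.36,"ax":0,"ay":0,"az":0},{"dx":-0.85,"dy":0.06,"dz":-0.36,"ax":0,"ay":0,"az":0},{"dx":-0.867,"dy":0.06,"dz":-0.36,"ax":0,"ay":0,"az":0}]' | grep -E 'pos|force'
python3 - <<'E'
from h import *
st=np.array([45,-75.]); T=[(-15,-101,27,90)]
for s in np.radians([0,15,30,45,60,70,80,85,90]):
    u=np.array([-np.cos(s),np.sin(s)]); v=np.array([np.sin(s),np.cos(s)])
    p=st+60*u-(10+11*np.sin(s)+10*np.cos(s))*v; T.append((*p.round(1),27,90))
rel(*T)
E
```

```text
position: [0.4891, -0.053, 0.0686]
force: [-0.4, 0.4, -0.2]
t8.30 board [ -13.6 -103.3   68.6] yaw89.9 q [-0.11  0.36  2.02 -0.    0.77 -0.17] F [-0.4  0.4 -0.2] w0.01
(-15, -101, 27, 90) [ 0.016 -0.005  0.277] az -0.001
(np.float64(-15.0), np.float64(-95.0), 27, 90) [ 0.056 -0.005  0.277] az -0.001
(np.float64(-18.8), np.float64(-81.2), 27, 90) [ 0.148 -0.031  0.278] az -0.001
(np.float64(-19.0), np.float64(-65.9), 27, 90) [ 0.25  -0.032  0.278] az -0.001
(np.float64(-15.0), np.float64(-50.1), 27, 90) [ 0.355 -0.006  0.277] az -0.001
(np.float64(-6.2), np.float64(-35.3), 27, 90) [0.454 0.053 0.276] az -0.001
(np.float64(2.2), np.float64(-26.7), 27, 90) [0.511 0.109 0.276] az -0.001
(np.float64(12.4), np.float64(-19.8), 27, 90) [0.557 0.176 0.275] az -0.001
(np.float64(18.0), np.float64(-17.1), 27, 90) [0.575 0.214 0.274] az -0.001
(np.float64(24.0), np.float64(-15.0), 27, 90) [0.589 0.254 0.274] az -0.001
```

```bash
python3 -m handwheel '[{"dx":0,"dy":-0.005,"dz":0.08,"ax":0,"ay":0,"az":0},{"dx":0,"dy":-0.005,"dz":0.16,"ax":0,"ay":0,"az":0},{"dx":0,"dy":-0.005,"dz":0.23,"ax":0,"ay":0,"az":0},{"dx":0,"dy":-0.005,"dz":0.277,"ax":0,"ay":0,"az":0},{"dx":0.03,"dy":-0.005,"dz":0.277,"ax":0,"ay":0,"az":0},{"dx":0.056,"dy":-0.005,"dz":0.277,"ax":0,"ay":0,"az":0},{"dx":0.1,"dy":-0.02,"dz":0.277,"ax":0,"ay":0,"az":0},{"dx":0.148,"dy":-0.031,"dz":0.277,"ax":0,"ay":0,"az":0}]' | grep -E 'pos|force'
python3 - <<'E'
from h import *
rel((-19,-66,27,90),(-15,-50,27,90),(-6,-35,27,90),(2,-27,27,90),(12,-20,27,90))
E
```

```text
position: [0.4827, -0.0305, 0.0276]
force: [0.5, -0.1, -0.4]
t8.97 board [-18.5 -80.4  27.6] yaw89.9 q [-0.06  0.42  2.06 -0.    0.67 -0.13] F [ 0.5 -0.1 -0.4] w0.01
(-19, -66, 27, 90) [ 0.096 -0.003  0.004] az -0.001
(-15, -50, 27, 90) [0.203 0.023 0.004] az -0.001
(-6, -35, 27, 90) [0.303 0.083 0.003] az -0.001
(2, -27, 27, 90) [0.356 0.136 0.002] az -0.001
(12, -20, 27, 90) [0.403 0.203 0.001] az -0.001
```

```bash
python3 -m handwheel '[{"dx":0.05,"dy":-0.003,"dz":0.002,"ax":0,"ay":0,"az":0},{"dx":0.1,"dy":-0.003,"dz":0.002,"ax":0,"ay":0,"az":0},{"dx":0.15,"dy":0.01,"dz":0.002,"ax":0,"ay":0,"az":0},{"dx":0.2,"dy":0.023,"dz":0.002,"ax":0,"ay":0,"az":0},{"dx":0.255,"dy":0.05,"dz":0.002,"ax":0,"ay":0,"az":0},{"dx":0.303,"dy":0.083,"dz":0.002,"ax":0,"ay":0,"az":0},{"dx":0.33,"dy":0.11,"dz":0.002,"ax":0,"ay":0,"az":0},{"dx":0.356,"dy":0.136,"dz":0.002,"ax":0,"ay":0,"az":0}]' | grep -E 'pos|force'
python3 - <<'E'
from h import *
rel((12,-20,27,90),(18,-17,27,90),(22,-16,27,90))
E
```

```text
position: [0.5, 0.0248, 0.027]
force: [0.2, -0.9, -0.3]
t9.63 board [  2.7 -26.4  27. ] yaw89.9 q [ 0.05  0.44  2.03 -0.    0.69 -0.02] F [ 0.2 -0.9 -0.3] w0.00
(12, -20, 27, 90) [ 0.043  0.062 -0.001] az -0.001
(18, -17, 27, 90) [ 0.063  0.102 -0.001] az -0.001
(22, -16, 27, 90) [ 0.07   0.129 -0.002] az -0.001
```

```bash
python3 -m handwheel '[{"dx":0.02,"dy":0.03,"dz":0,"ax":0,"ay":0,"az":0},{"dx":0.043,"dy":0.062,"dz":0,"ax":0,"ay":0,"az":0},{"dx":0.053,"dy":0.08,"dz":0,"ax":0,"ay":0,"az":0},{"dx":0.063,"dy":0.1,"dz":0,"ax":0,"ay":0,"az":0},{"dx":0.067,"dy":0.11,"dz":0,"ax":0,"ay":0,"az":0},{"dx":0.07,"dy":0.12,"dz":0,"ax":0,"ay":0,"az":0},{"dx":0.07,"dy":0.125,"dz":0,"ax":0,"ay":0,"az":0},{"dx":0.07,"dy":0.13,"dz":0,"ax":0,"ay":0,"az":0}]' | grep -E 'pos|force'
python3 -m handwheel '[{"dx":0,"dy":0.004,"dz":0,"ax":0,"ay":0,"az":0},{"dx":0,"dy":0.008,"dz":0,"ax":0,"ay":0,"az":0},{"dx":0,"dy":0.012,"dz":0,"ax":0,"ay":0,"az":0},{"dx":0,"dy":0.014,"dz":0,"ax":0,"ay":0,"az":0},{"dx":0,"dy":0.016,"dz":0,"ax":0,"ay":0,"az":0},{"dx":0,"dy":0.018,"dz":0,"ax":0,"ay":0,"az":0},{"dx":0,"dy":0.02,"dz":0,"ax":0,"ay":0,"az":0},{"dx":0,"dy":0.02,"dz":0,"ax":0,"ay":0,"az":0}]' | grep -E 'pos|force'
python3 - <<'E'
from h import *
rel((25,-16,27,90))
E
```

```text
position: [0.5186, 0.0366, 0.0267]
force: [-0.9, 0.2, -0.3]
position: [0.5208, 0.0368, 0.0264]
force: [-5.1, 0.4, 0.4]
t10.97 board [ 24.3 -16.   26.4] yaw89.9 q [ 0.07  0.46  1.98 -0.    0.71 -0.  ] F [-5.1  0.4  0.4] w0.00
(25, -16, 27, 90) [-0.     0.005 -0.004] az -0.001
```

The strap is on its stop: contact stalled at board x 24.3 (24.0 predicted) with 5 N. I retract, set the finger gap to about 33 mm, and look at the strap and wings.

```bash
python3 -m handwheel '[{"dx":0,"dy":-0.08,"dz":0,"ax":0,"ay":0,"az":0},{"dx":0,"dy":-0.2,"dz":-0.1,"ax":0,"ay":0,"az":0},{"dx":0,"dy":-0.35,"dz":-0.3,"ax":0,"ay":0,"az":0},{"dx":0.05,"dy":-0.5,"dz":-0.5,"ax":0,"ay":0,"az":0},{"dx":0.1,"dy":-0.6,"dz":-0.6,"ax":0,"ay":0,"az":0},{"dx":0.1,"dy":-0.6,"dz":-0.6,"ax":0,"ay":0,"az":0},{"dx":0.1,"dy":-0.6,"dz":-0.6,"ax":0,"ay":0,"az":0},{"dx":0.1,"dy":-0.6,"dz":-0.6,"ax":0,"ay":0,"az":0}]' 0.64 | grep -E 'pos|width'
python3 - <<'E'
from h import *
rel((45,-75,120,90))
a,d=arm.grab_frame("side"); t,d=arm.grab_frame("top")
A=cv2.resize(a[228:318,268:358],None,fx=4.4,fy=4.4,interpolation=cv2.INTER_CUBIC);B=cv2.resize(t[205:270,265:355],None,fx=4.4,fy=4.4,interpolation=cv2.INTER_CUBIC)
B=cv2.copyMakeBorder(B,0,396-B.shape[0],0,0,0); save(np.hstack([A,B]),"strap.png")
E
```

```text
position: [0.4327, 0.0456, 0.1176]
width: 0.362
t11.63 board [-63.   -1.  117.6] yaw89.9 q [0.1  0.2  2.11 0.   0.85 0.03] F [ 0.7 -0.4 -0. ] w0.36
(45, -75, 120, 90) [-0.493  0.721 -0.025] az -0.001
```

View pics/strap.png

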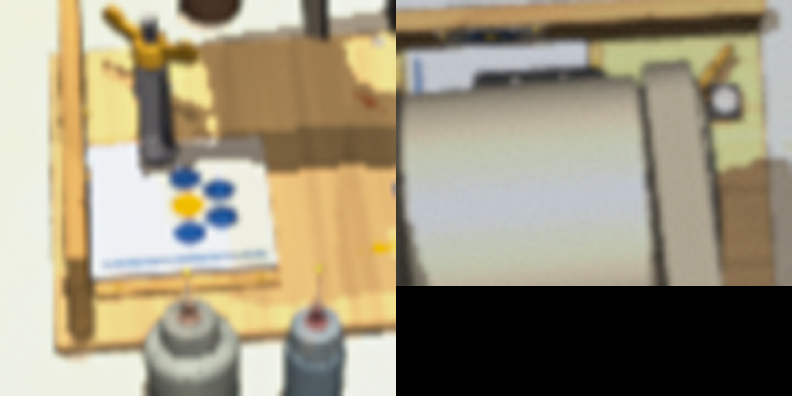

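The strap lies squarely across the tile. The wings still sit diagonally at about 41 deg, so the nut is where it was. Now I straddle the hub from above and stroke the wings clockwise.

```bash
python3 -m handwheel '[{"dx":-0.1,"dy":0.15,"dz":0,"ax":0,"ay":0,"az":-0.05},{"dx":-0.2,"dy":0.3,"dz":0,"ax":0,"ay":0,"az":-0.1},{"dx":-0.3,"dy":0.45,"dz":0,"ax":0,"ay":0,"az":-0.167},{"dx":-0.4,"dy":0.6,"dz":0,"ax":0,"ay":0,"az":-0.167},{"dx":-0.48,"dy":0.7,"dz":0,"ax":0,"ay":0,"az":-0.167},{"dx":-0.493,"dy":0.721,"dz":0,"ax":0,"ay":0,"az":-0.167},{"dx":-0.493,"dy":0.721,"dz":0.1,"ax":0,"ay":0,"az":-0.167},{"dx":-0.493,"dy":0.721,"dz":0.2,"ax":0,"ay":0,"az":-0.167}]' | grep -E 'pos|width'
python3 - <<'E'
from h import *
rel((45,-75,45,105))
E
```

```text
position: [0.5449, -0.0212, 0.0842]
width: 0.359
t12.40 board [ 44.2 -75.5  84.2] yaw104.9 q [-0.04  0.4   1.9  -0.    0.86 -0.37] F [-0.8 -0.2  0.1] w0.36
(45, -75, 45, 105) [0.001 0.01  0.261] az -0.001
```

```bash
python3 -m handwheel '[{"dx":0,"dy":0.006,"dz":0.04,"ax":0,"ay":0,"az":0},{"dx":0,"dy":0.006,"dz":0.08,"ax":0,"ay":0,"az":0},{"dx":0,"dy":0.006,"dz":0.12,"ax":0,"ay":0,"az":0},{"dx":0,"dy":0.006,"dz":0.16,"ax":0,"ay":0,"az":0},{"dx":0,"dy":0.006,"dz":0.2,"ax":0,"ay":0,"az":0},{"dx":0,"dy":0.006,"dz":0.23,"ax":0,"ay":0,"az":0},{"dx":0,"dy":0.006,"dz":0.25,"ax":0,"ay":0,"az":0},{"dx":0,"dy":0.006,"dz":0.261,"ax":0,"ay":0,"az":0}]' | grep -E 'pos|force'
python3 - <<'E'
from h import *
rel((45,-75,45,45))
t,d=arm.grab_frame("side"); save(cv2.resize(t[220:300,258:358],None,fx=7,fy=7,interpolation=cv2.INTER_CUBIC),"eng.png")
E
```

```text
position: [0.5451, -0.0209, 0.0447]
force: [-0.5, -0.2, -0.0]
t13.07 board [ 44.4 -75.2  44.7] yaw104.9 q [-0.04  0.46  1.92 -0.    0.78 -0.37] F [-0.5 -0.2 -0. ] w0.36
(45, -75, 45, 45) [ 0.001  0.004 -0.002] az 0.666
```

View pics/eng.png

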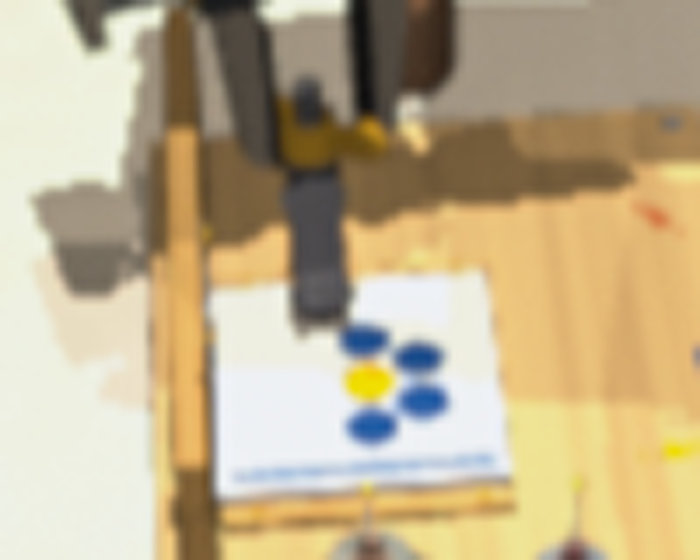

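The fingers straddle the hub (crop ~(300,140)) clear of fence and strap, with no force. First stroke.

```bash
python3 -m handwheel '[{"dx":0,"dy":0.004,"dz":0,"ax":0,"ay":0,"az":0.079},{"dx":0,"dy":0.004,"dz":0,"ax":0,"ay":0,"az":0.158},{"dx":0,"dy":0.004,"dz":0,"ax":0,"ay":0,"az":0.237},{"dx":0,"dy":0.004,"dz":0,"ax":0,"ay":0,"az":0.316},{"dx":0,"dy":0.004,"dz":0,"ax":0,"ay":0,"az":0.395},{"dx":0,"dy":0.004,"dz":0,"ax":0,"ay":0,"az":0.474},{"dx":0,"dy":0.004,"dz":0,"ax":0,"ay":0,"az":0.553},{"dx":0,"dy":0.004,"dz":0,"ax":0,"ay":0,"az":0.632}]' | grep -E 'pos|force'
python3 - <<'E'
from h import *
rel((45,-75,45,-9)); print(arm.get_state()["ft_torque"].round(3))
t,d=arm.grab_frame("side"); save(cv2.resize(t[220:300,258:358],None,fx=7,fy=7,interpolation=cv2.INTER_CUBIC),"eng2.png")
E
```

```text
position: [0.5464, -0.0206, 0.0451]
force: [1.4, 1.2, -1.2]
t13.78 board [ 45.8 -75.   45.1] yaw47.7 q [-0.04  0.46  1.92 -0.    0.78  0.63] F [ 1.4  1.2 -1.2] w0.36
(45, -75, 45, -9) [-0.004 -0.004  0.001] az 0.630
[ 0.212 -0.245 -0.009]
```

View pics/eng2.png

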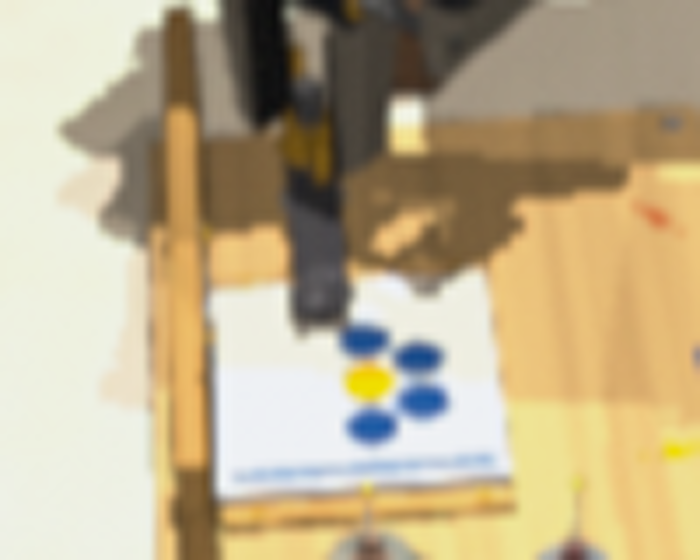

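The wing has turned to point roughly at the camera (crop (307,140)), so the stroke works. Continuing it, then lift.

```bash
python3 -m handwheel '[{"dx":-0.004,"dy":-0.004,"dz":0,"ax":0,"ay":0,"az":0.079},{"dx":-0.004,"dy":-0.004,"dz":0,"ax":0,"ay":0,"az":0.158},{"dx":-0.004,"dy":-0.004,"dz":0,"ax":0,"ay":0,"az":0.237},{"dx":-0.004,"dy":-0.004,"dz":0,"ax":0,"ay":0,"az":0.316},{"dx":-0.004,"dy":-0.004,"dz":0,"ax":0,"ay":0,"az":0.395},{"dx":-0.004,"dy":-0.004,"dz":0,"ax":0,"ay":0,"az":0.474},{"dx":-0.004,"dy":-0.004,"dz":0,"ax":0,"ay":0,"az":0.553},{"dx":-0.004,"dy":-0.004,"dz":0,"ax":0,"ay":0,"az":0.632}]' | grep -E 'pos|force'
python3 -c "
from h import *
rel((45,-75,45,-66)); print(arm.get_state()['ft_torque'].round(3))"
python3 -m handwheel '[{"dx":0,"dy":0,"dz":0,"ax":0,"ay":0,"az":0.079},{"dx":0,"dy":0,"dz":0,"ax":0,"ay":0,"az":0.158},{"dx":0,"dy":0,"dz":0,"ax":0,"ay":0,"az":0.237},{"dx":0,"dy":0,"dz":0,"ax":0,"ay":0,"az":0.316},{"dx":0,"dy":0,"dz":0,"ax":0,"ay":0,"az":0.395},{"dx":0,"dy":0,"dz":0,"ax":0,"ay":0,"az":0.474},{"dx":0,"dy":0,"dz":0,"ax":0,"ay":0,"az":0.553},{"dx":0,"dy":0,"dz":0,"ax":0,"ay":0,"az":0.632}]' | grep -E 'pos|force'
python3 -c "
from h import *
rel((45,-75,45,-82)); print(arm.get_state()['ft_torque'].round(3))"
```

```text
position: [0.5466, -0.0208, 0.0456]
force: [2.8, -0.6, -0.1]
t14.50 board [ 45.9 -75.2  45.6] yaw-9.4 q [-0.04  0.46  1.92 -0.    0.77  1.63] F [ 2.8 -0.6 -0.1] w0.36
(45, -75, 45, -66) [-0.006 -0.001  0.004] az 0.628
[-0.019 -0.387  0.071]
position: [0.5471, -0.0211, 0.046]
force: [0.9, -1.0, 0.1]
t15.17 board [ 46.4 -75.6  46. ] yaw-66.5 q [-0.04  0.46  1.92 -0.    0.77  2.62] F [ 0.9 -1.   0.1] w0.36
(45, -75, 45, -82) [-0.007  0.007  0.007] az 0.173
[-0.221 -0.158 -0.02 ]
```

```bash
python3 -m handwheel '[{"dx":-0.007,"dy":0.007,"dz":0.007,"ax":0,"ay":0,"az":0.079},{"dx":-0.007,"dy":0.007,"dz":0.007,"ax":0,"ay":0,"az":0.155},{"dx":-0.007,"dy":0.007,"dz":-0.05,"ax":0,"ay":0,"az":0.13},{"dx":-0.007,"dy":0.007,"dz":-0.2,"ax":0,"ay":0,"az":0.12},{"dx":-0.007,"dy":0.007,"dz":-0.22,"ax":0,"ay":0,"az":0.06},{"dx":-0.007,"dy":0.007,"dz":-0.22,"ax":0,"ay":0,"az":-0.02},{"dx":-0.007,"dy":0.007,"dz":-0.22,"ax":0,"ay":0,"az":-0.1},{"dx":-0.007,"dy":0.007,"dz":-0.22,"ax":0,"ay":0,"az":-0.18}]' | grep -E 'pos|force'
python3 -m handwheel '[{"dx":0,"dy":0,"dz":0,"ax":0,"ay":0,"az":-0.079},{"dx":0,"dy":0,"dz":0,"ax":0,"ay":0,"az":-0.158},{"dx":0,"dy":0,"dz":0,"ax":0,"ay":0,"az":-0.237},{"dx":0,"dy":0,"dz":0,"ax":0,"ay":0,"az":-0.316},{"dx":0,"dy":0,"dz":0,"ax":0,"ay":0,"az":-0.395},{"dx":0,"dy":0,"dz":0,"ax":0,"ay":0,"az":-0.474},{"dx":0,"dy":0,"dz":0,"ax":0,"ay":0,"az":-0.553},{"dx":0,"dy":0,"dz":0,"ax":0,"ay":0,"az":-0.632}]' | grep -E 'pos|force'
python3 -m handwheel '[{"dx":0,"dy":0,"dz":0,"ax":0,"ay":0,"az":-0.079},{"dx":0,"dy":0,"dz":0,"ax":0,"ay":0,"az":-0.158},{"dx":0,"dy":0,"dz":0,"ax":0,"ay":0,"az":-0.237},{"dx":0,"dy":0,"dz":0,"ax":0,"ay":0,"az":-0.316},{"dx":0,"dy":0,"dz":0,"ax":0,"ay":0,"az":-0.395},{"dx":0,"dy":0,"dz":0,"ax":0,"ay":0,"az":-0.474},{"dx":0,"dy":0,"dz":0,"ax":0,"ay":0,"az":-0.553},{"dx":0,"dy":0,"dz":0,"ax":0,"ay":0,"az":-0.632}]' | grep -E 'pos|force'
python3 -c "
from h import *
rel((45,-75,45,116))"
```

```text
position: [0.5462, -0.0207, 0.0795]
force: [-0.9, 0.4, -0.2]
position: [0.5463, -0.0207, 0.0798]
force: [0.5, 0.0, -0.3]
position: [0.5464, -0.0208, 0.0801]
force: [-0.1, 0.4, -0.4]
t17.17 board [ 45.7 -75.1  80.1] yaw64.8 q [-0.04  0.41  1.9  -0.    0.84  0.33] F [-0.1  0.4 -0.4] w0.36
(45, -75, 45, 116) [ 0.    -0.003  0.234] az -0.569
```

```bash
python3 -m handwheel '[{"dx":0,"dy":-0.003,"dz":0,"ax":0,"ay":0,"az":-0.075},{"dx":0,"dy":-0.003,"dz":0,"ax":0,"ay":0,"az":-0.15},{"dx":0,"dy":-0.003,"dz":0,"ax":0,"ay":0,"az":-0.225},{"dx":0,"dy":-0.003,"dz":0,"ax":0,"ay":0,"az":-0.3},{"dx":0,"dy":-0.003,"dz":0,"ax":0,"ay":0,"az":-0.375},{"dx":0,"dy":-0.003,"dz":0,"ax":0,"ay":0,"az":-0.45},{"dx":0,"dy":-0.003,"dz":0,"ax":0,"ay":0,"az":-0.52},{"dx":0,"dy":-0.003,"dz":0.02,"ax":0,"ay":0,"az":-0.569}]' | grep -E 'pos|force'
python3 -m handwheel '[{"dx":0,"dy":0,"dz":0.05,"ax":0,"ay":0,"az":0},{"dx":0,"dy":0,"dz":0.1,"ax":0,"ay":0,"az":0},{"dx":0,"dy":0,"dz":0.16,"ax":0,"ay":0,"az":0},{"dx":0,"dy":0,"dz":0.215,"ax":0,"ay":0,"az":0},{"dx":0,"dy":0,"dz":0.215,"ax":0,"ay":0,"az":0.079},{"dx":0,"dy":0,"dz":0.215,"ax":0,"ay":0,"az":0.158},{"dx":0,"dy":0,"dz":0.215,"ax":0,"ay":0,"az":0.237},{"dx":0,"dy":0,"dz":0.215,"ax":0,"ay":0,"az":0.316}]' | grep -E 'pos|force'
python3 -c "
from h import *
rel((45,-75,45,30))"
```

```text
position: [0.5463, -0.0207, 0.0777]
force: [0.8, -0.0, 0.1]
position: [0.5454, -0.0208, 0.0444]
force: [-0.1, 1.6, -1.6]
t18.50 board [ 44.8 -75.1  44.4] yaw87.7 q [-0.04  0.46  1.92 -0.    0.77 -0.07] F [-0.1  1.6 -1.6] w0.36
(45, -75, 45, 30) [ 0.001  0.001 -0.004] az 0.641
```

Stroke 2 is engaged; I complete it.

```bash
python3 -m handwheel '[{"dx":0,"dy":0,"dz":0,"ax":0,"ay":0,"az":0.079},{"dx":0,"dy":0,"dz":0,"ax":0,"ay":0,"az":0.158},{"dx":0,"dy":0,"dz":0,"ax":0,"ay":0,"az":0.237},{"dx":0,"dy":0,"dz":0,"ax":0,"ay":0,"az":0.316},{"dx":0,"dy":0,"dz":0,"ax":0,"ay":0,"az":0.395},{"dx":0,"dy":0,"dz":0,"ax":0,"ay":0,"az":0.474},{"dx":0,"dy":0,"dz":0,"ax":0,"ay":0,"az":0.553},{"dx":0,"dy":0,"dz":0,"ax":0,"ay":0,"az":0.632}]' | grep -E 'pos|force'
python3 -m handwheel '[{"dx":-0.003,"dy":-0.003,"dz":0,"ax":0,"ay":0,"az":0.079},{"dx":-0.003,"dy":-0.003,"dz":0,"ax":0,"ay":0,"az":0.158},{"dx":-0.003,"dy":-0.003,"dz":0,"ax":0,"ay":0,"az":0.237},{"dx":-0.003,"dy":-0.003,"dz":0,"ax":0,"ay":0,"az":0.316},{"dx":-0.003,"dy":-0.003,"dz":0,"ax":0,"ay":0,"az":0.395},{"dx":-0.003,"dy":-0.003,"dz":0,"ax":0,"ay":0,"az":0.474},{"dx":-0.003,"dy":-0.003,"dz":0,"ax":0,"ay":0,"az":0.553},{"dx":-0.003,"dy":-0.003,"dz":0,"ax":0,"ay":0,"az":0.632}]' | grep -E 'pos|force'
python3 -c "
from h import *
rel((45,-75,45,-82)); print(arm.get_state()['ft_torque'].round(3))"
```

```text
position: [0.5458, -0.0206, 0.0437]
force: [1.3, 0.6, -0.4]
position: [0.5455, -0.0206, 0.043]
force: [0.9, -1.2, -0.1]
t19.83 board [ 44.9 -74.9  43. ] yaw-26.9 q [-0.04  0.46  1.93 -0.    0.76  1.93] F [ 0.9 -1.2 -0.1] w0.36
(45, -75, 45, -82) [ 0.001  0.    -0.014] az 0.612
[-0.099 -0.256  0.043]
```

```bash
python3 -m handwheel '[{"dx":0,"dy":0,"dz":0,"ax":0,"ay":0,"az":0.079},{"dx":0,"dy":0,"dz":0,"ax":0,"ay":0,"az":0.158},{"dx":0,"dy":0,"dz":0,"ax":0,"ay":0,"az":0.237},{"dx":0,"dy":0,"dz":0,"ax":0,"ay":0,"az":0.316},{"dx":0,"dy":0,"dz":0,"ax":0,"ay":0,"az":0.395},{"dx":0,"dy":0,"dz":0,"ax":0,"ay":0,"az":0.474},{"dx":0,"dy":0,"dz":0,"ax":0,"ay":0,"az":0.55},{"dx":0,"dy":0,"dz":0,"ax":0,"ay":0,"az":0.605}]' | grep -E 'pos|force'
python3 -m handwheel '[{"dx":0,"dy":0,"dz":-0.02,"ax":0,"ay":0,"az":-0.03},{"dx":0,"dy":0,"dz":-0.12,"ax":0,"ay":0,"az":-0.03},{"dx":0,"dy":0,"dz":-0.22,"ax":0,"ay":0,"az":-0.05},{"dx":0,"dy":0,"dz":-0.23,"ax":0,"ay":0,"az":-0.12},{"dx":0,"dy":0,"dz":-0.23,"ax":0,"ay":0,"az":-0.2},{"dx":0,"dy":0,"dz":-0.23,"ax":0,"ay":0,"az":-0.28},{"dx":0,"dy":0,"dz":-0.23,"ax":0,"ay":0,"az":-0.36},{"dx":0,"dy":0,"dz":-0.23,"ax":0,"ay":0,"az":-0.44}]' | grep -E 'pos|force'
python3 -m handwheel '[{"dx":0,"dy":0,"dz":0,"ax":0,"ay":0,"az":-0.079},{"dx":0,"dy":0,"dz":0,"ax":0,"ay":0,"az":-0.158},{"dx":0,"dy":0,"dz":0,"ax":0,"ay":0,"az":-0.237},{"dx":0,"dy":0,"dz":0,"ax":0,"ay":0,"az":-0.316},{"dx":0,"dy":0,"dz":0,"ax":0,"ay":0,"az":-0.395},{"dx":0,"dy":0,"dz":0,"ax":0,"ay":0,"az":-0.474},{"dx":0,"dy":0,"dz":0,"ax":0,"ay":0,"az":-0.553},{"dx":0,"dy":0,"dz":0,"ax":0,"ay":0,"az":-0.632}]' | grep -E 'pos|force'
python3 -m handwheel '[{"dx":0,"dy":0,"dz":0,"ax":0,"ay":0,"az":-0.079},{"dx":0,"dy":0,"dz":0,"ax":0,"ay":0,"az":-0.158},{"dx":0,"dy":0,"dz":0,"ax":0,"ay":0,"az":-0.237},{"dx":0,"dy":0,"dz":0,"ax":0,"ay":0,"az":-0.316},{"dx":0,"dy":0,"dz":0,"ax":0,"ay":0,"az":-0.395},{"dx":0,"dy":0,"dz":0,"ax":0,"ay":0,"az":-0.474},{"dx":0,"dy":0,"dz":0,"ax":0,"ay":0,"az":-0.553},{"dx":0,"dy":0,"dz":0,"ax":0,"ay":0,"az":-0.632}]' | grep -E 'pos|force'
python3 -c "
from h import *
rel((45,-75,43,114))"
```

```text
position: [0.5453, -0.0209, 0.0421]
force: [0.4, -2.3, 0.2]
position: [0.5453, -0.0208, 0.0757]
force: [0.1, -0.4, 0.4]
position: [0.5449, -0.0208, 0.0748]
force: [0.5, 0.3, 0.1]
position: [0.5446, -0.0208, 0.0739]
force: [-0.6, 0.4, -0.2]
t22.50 board [ 43.9 -75.   73.9] yaw72.3 q [-0.04  0.41  1.91 -0.    0.83  0.2 ] F [-0.6  0.4 -0.2] w0.36
(45, -75, 43, 114) [0.003 0.009 0.206] az -0.463
```

```bash
python3 -m handwheel '[{"dx":0,"dy":0.008,"dz":0,"ax":0,"ay":0,"az":-0.079},{"dx":0,"dy":0.008,"dz":0,"ax":0,"ay":0,"az":-0.158},{"dx":0,"dy":0.008,"dz":0,"ax":0,"ay":0,"az":-0.237},{"dx":0.003,"dy":0.008,"dz":0,"ax":0,"ay":0,"az":-0.316},{"dx":0.003,"dy":0.008,"dz":0,"ax":0,"ay":0,"az":-0.395},{"dx":0.003,"dy":0.008,"dz":0,"ax":0,"ay":0,"az":-0.463},{"dx":0.003,"dy":0.008,"dz":0.05,"ax":0,"ay":0,"az":-0.463},{"dx":0.003,"dy":0.008,"dz":0.1,"ax":0,"ay":0,"az":-0.463}]' | grep -E 'pos|force'
python3 -m handwheel '[{"dx":0,"dy":0,"dz":0.05,"ax":0,"ay":0,"az":0},{"dx":0,"dy":0,"dz":0.1,"ax":0,"ay":0,"az":0},{"dx":0,"dy":0,"dz":0.1,"ax":0,"ay":0,"az":0.079},{"dx":0,"dy":0,"dz":0.1,"ax":0,"ay":0,"az":0.158},{"dx":0,"dy":0,"dz":0.1,"ax":0,"ay":0,"az":0.237},{"dx":0,"dy":0,"dz":0.1,"ax":0,"ay":0,"az":0.316},{"dx":0,"dy":0,"dz":0.1,"ax":0,"ay":0,"az":0.395},{"dx":0,"dy":0,"dz":0.1,"ax":0,"ay":0,"az":0.474}]' | grep -E 'pos|force'
python3 -c "
from h import *
rel((45,-75,43,16))"
python3 -m handwheel '[{"dx":0,"dy":0,"dz":0,"ax":0,"ay":0,"az":0.079},{"dx":0,"dy":0,"dz":0,"ax":0,"ay":0,"az":0.158},{"dx":0,"dy":0,"dz":0,"ax":0,"ay":0,"az":0.237},{"dx":0,"dy":0,"dz":0,"ax":0,"ay":0,"az":0.316},{"dx":0,"dy":0,"dz":0,"ax":0,"ay":0,"az":0.395},{"dx":0,"dy":0,"dz":0,"ax":0,"ay":0,"az":0.474},{"dx":0,"dy":0,"dz":0,"ax":0,"ay":0,"az":0.553},{"dx":0,"dy":0,"dz":0,"ax":0,"ay":0,"az":0.632}]' | grep -E 'pos|force'
python3 -c "
from h import *
rel((45,-75,43,-41)); print(arm.get_state()['ft_torque'].round(3))"
```

```text
position: [0.5456, -0.0206, 0.0579]
force: [-0.1, -0.3, -0.2]
position: [0.5453, -0.0204, 0.0419]
force: [1.5, 1.5, -1.8]
t23.83 board [ 44.7 -74.7  41.9] yaw70.6 q [-0.04  0.46  1.92 -0.    0.77  0.23] F [ 1.5  1.5 -1.8] w0.36
(45, -75, 43, 16) [-0.001  0.002 -0.007] az 0.607
position: [0.5458, -0.0203, 0.0411]
force: [2.7, 0.3, -0.3]
t24.50 board [ 45.2 -74.7  41.1] yaw13.4 q [-0.04  0.47  1.92 -0.    0.76  1.23] F [ 2.7  0.3 -0.3] w0.36
(45, -75, 43, -41) [-0.002  0.002 -0.013] az 0.604
[ 0.069 -0.355  0.071]
```

```bash
python3 -m handwheel '[{"dx":0,"dy":0,"dz":-0.006,"ax":0,"ay":0,"az":0.079},{"dx":0,"dy":0,"dz":-0.006,"ax":0,"ay":0,"az":0.158},{"dx":0,"dy":0,"dz":-0.006,"ax":0,"ay":0,"az":0.237},{"dx":0,"dy":0,"dz":-0.006,"ax":0,"ay":0,"az":0.316},{"dx":0,"dy":0,"dz":-0.006,"ax":0,"ay":0,"az":0.395},{"dx":0,"dy":0,"dz":-0.006,"ax":0,"ay":0,"az":0.474},{"dx":0,"dy":0,"dz":-0.006,"ax":0,"ay":0,"az":0.553},{"dx":0,"dy":0,"dz":-0.006,"ax":0,"ay":0,"az":0.632}]' | grep -E 'pos|force'
python3 -c "
from h import *
rel((45,-75,43,-82)); print(arm.get_state()['ft_torque'].round(3))"
python3 -m handwheel '[{"dx":0,"dy":0,"dz":-0.006,"ax":0,"ay":0,"az":0.079},{"dx":0,"dy":0,"dz":-0.006,"ax":0,"ay":0,"az":0.158},{"dx":0,"dy":0,"dz":-0.006,"ax":0,"ay":0,"az":0.237},{"dx":0,"dy":0,"dz":-0.006,"ax":0,"ay":0,"az":0.316},{"dx":0,"dy":0,"dz":-0.006,"ax":0,"ay":0,"az":0.38},{"dx":0,"dy":0,"dz":-0.006,"ax":0,"ay":0,"az":0.42},{"dx":0,"dy":0,"dz":-0.006,"ax":0,"ay":0,"az":0.42},{"dx":0,"dy":0,"dz":-0.006,"ax":0,"ay":0,"az":0.42}]' | grep -E 'pos|force'
python3 -c "
from h import *
rel((45,-75,43,-82)); print(arm.get_state()['ft_torque'].round(3))"
```

```text
position: [0.546, -0.0205, 0.0412]
force: [0.7, -1.7, 0.1]
t25.17 board [ 45.4 -74.9  41.2] yaw-43.9 q [-0.04  0.47  1.92 -0.    0.76  2.23] F [ 0.7 -1.7  0.1] w0.36
(45, -75, 43, -82) [-0.001  0.003 -0.012] az 0.423
[-0.148 -0.246  0.022]
position: [0.5457, -0.0205, 0.0414]
force: [0.8, -0.4, 0.6]
t25.83 board [ 45.1 -74.9  41.4] yaw-81.7 q [-0.04  0.47  1.92 -0.    0.77  2.89] F [ 0.8 -0.4  0.6] w0.36
(45, -75, 43, -82) [ 0.001  0.001 -0.011] az 0.004
[-0.009 -0.07   0.031]
```

Nut should now be at about 10 rad. Return for the last stroke.

```bash
python3 -m handwheel '[{"dx":0,"dy":0,"dz":-0.02,"ax":0,"ay":0,"az":-0.03},{"dx":0,"dy":0,"dz":-0.12,"ax":0,"ay":0,"az":-0.03},{"dx":0,"dy":0,"dz":-0.2,"ax":0,"ay":0,"az":-0.05},{"dx":0,"dy":0,"dz":-0.21,"ax":0,"ay":0,"az":-0.12},{"dx":0,"dy":0,"dz":-0.21,"ax":0,"ay":0,"az":-0.2},{"dx":0,"dy":0,"dz":-0.21,"ax":0,"ay":0,"az":-0.28},{"dx":0,"dy":0,"dz":-0.21,"ax":0,"ay":0,"az":-0.36},{"dx":0,"dy":0,"dz":-0.21,"ax":0,"ay":0,"az":-0.44}]' | grep -E 'pos|force'
python3 -m handwheel '[{"dx":0,"dy":0,"dz":0,"ax":0,"ay":0,"az":-0.079},{"dx":0,"dy":0,"dz":0,"ax":0,"ay":0,"az":-0.158},{"dx":0,"dy":0,"dz":0,"ax":0,"ay":0,"az":-0.237},{"dx":0,"dy":0,"dz":0,"ax":0,"ay":0,"az":-0.316},{"dx":0,"dy":0,"dz":0,"ax":0,"ay":0,"az":-0.395},{"dx":0,"dy":0,"dz":0,"ax":0,"ay":0,"az":-0.474},{"dx":0,"dy":0,"dz":0,"ax":0,"ay":0,"az":-0.553},{"dx":0,"dy":0,"dz":0,"ax":0,"ay":0,"az":-0.632}]' | grep -E 'pos|force'
python3 -m handwheel '[{"dx":0,"dy":0,"dz":0,"ax":0,"ay":0,"az":-0.079},{"dx":0,"dy":0,"dz":0,"ax":0,"ay":0,"az":-0.158},{"dx":0,"dy":0,"dz":0,"ax":0,"ay":0,"az":-0.237},{"dx":0,"dy":0,"dz":0,"ax":0,"ay":0,"az":-0.316},{"dx":0,"dy":0,"dz":0,"ax":0,"ay":0,"az":-0.395},{"dx":0,"dy":0,"dz":0,"ax":0,"ay":0,"az":-0.474},{"dx":0,"dy":0,"dz":0,"ax":0,"ay":0,"az":-0.553},{"dx":0,"dy":0,"dz":0,"ax":0,"ay":0,"az":-0.632}]' | grep -E 'pos|force'
python3 -c "
from h import *
rel((45,-75,42,114))"
```

```text
position: [0.5459, -0.0203, 0.0725]
force: [-0.5, 0.6, 0.5]
position: [0.5457, -0.0202, 0.0721]
force: [0.0, -0.0, -0.5]
position: [0.5455, -0.0201, 0.0717]
force: [-0.1, 0.1, 0.5]
t27.83 board [ 44.9 -74.4  71.7] yaw72.8 q [-0.04  0.42  1.91 -0.    0.83  0.19] F [-0.1  0.1  0.5] w0.36
(45, -75, 42, 114) [-0.003  0.005  0.198] az -0.458
```

```bash
python3 -m handwheel '[{"dx":-0.002,"dy":0.003,"dz":0,"ax":0,"ay":0,"az":-0.079},{"dx":-0.002,"dy":0.003,"dz":0,"ax":0,"ay":0,"az":-0.158},{"dx":-0.002,"dy":0.003,"dz":0,"ax":0,"ay":0,"az":-0.237},{"dx":-0.002,"dy":0.003,"dz":0,"ax":0,"ay":0,"az":-0.316},{"dx":-0.002,"dy":0.003,"dz":0,"ax":0,"ay":0,"az":-0.395},{"dx":-0.002,"dy":0.003,"dz":0,"ax":0,"ay":0,"az":-0.458},{"dx":-0.002,"dy":0.003,"dz":0.05,"ax":0,"ay":0,"az":-0.458},{"dx":-0.002,"dy":0.003,"dz":0.1,"ax":0,"ay":0,"az":-0.458}]' | grep -E 'pos|force'
python3 -m handwheel '[{"dx":0,"dy":0,"dz":0.05,"ax":0,"ay":0,"az":0},{"dx":0,"dy":0,"dz":0.1,"ax":0,"ay":0,"az":0},{"dx":0,"dy":0,"dz":0.1,"ax":0,"ay":0,"az":0.079},{"dx":0,"dy":0,"dz":0.1,"ax":0,"ay":0,"az":0.158},{"dx":0,"dy":0,"dz":0.1,"ax":0,"ay":0,"az":0.237},{"dx":0,"dy":0,"dz":0.1,"ax":0,"ay":0,"az":0.316},{"dx":0,"dy":0,"dz":0.1,"ax":0,"ay":0,"az":0.395},{"dx":0,"dy":0,"dz":0.1,"ax":0,"ay":0,"az":0.474}]' | grep -E 'pos|force'
python3 -c "
from h import *
rel((45,-75,42,40),(45,-75,42,10)); print(arm.get_state()['ft_torque'].round(3))"
```

```text
position: [0.5458, -0.0204, 0.0562]
force: [0.0, -0.0, -0.7]
position: [0.5455, -0.0202, 0.0401]
force: [1.4, 1.8, -1.5]
t29.17 board [ 44.9 -74.5  40.1] yaw70.8 q [-0.04  0.47  1.92 -0.    0.76  0.23] F [ 1.4  1.8 -1.5] w0.36
(45, -75, 42, 40) [-0.003  0.002 -0.013] az 0.342
(45, -75, 42, 10) [-0.003  0.002 -0.013] az 0.676
[ 0.317 -0.311  0.006]
```

```bash
python3 -m handwheel '[{"dx":0,"dy":0,"dz":-0.004,"ax":0,"ay":0,"az":0.06},{"dx":0,"dy":0,"dz":-0.004,"ax":0,"ay":0,"az":0.12},{"dx":0,"dy":0,"dz":-0.004,"ax":0,"ay":0,"az":0.18},{"dx":0,"dy":0,"dz":-0.004,"ax":0,"ay":0,"az":0.24},{"dx":0,"dy":0,"dz":-0.004,"ax":0,"ay":0,"az":0.3},{"dx":0,"dy":0,"dz":-0.004,"ax":0,"ay":0,"az":0.35},{"dx":0,"dy":0,"dz":-0.004,"ax":0,"ay":0,"az":0.4},{"dx":0,"dy":0,"dz":-0.004,"ax":0,"ay":0,"az":0.44}]' | grep -E 'pos|force'
python3 -c "
from h import *
rel((45,-75,42,10)); print(arm.get_state()['ft_torque'].round(3))"
python3 -m handwheel '[{"dx":0,"dy":0,"dz":-0.004,"ax":0,"ay":0,"az":0.03},{"dx":0,"dy":0,"dz":-0.004,"ax":0,"ay":0,"az":0.06},{"dx":0,"dy":0,"dz":-0.004,"ax":0,"ay":0,"az":0.09},{"dx":0,"dy":0,"dz":-0.004,"ax":0,"ay":0,"az":0.12},{"dx":0,"dy":0,"dz":-0.004,"ax":0,"ay":0,"az":0.15},{"dx":0,"dy":0,"dz":-0.004,"ax":0,"ay":0,"az":0.18},{"dx":0,"dy":0,"dz":-0.004,"ax":0,"ay":0,"az":0.2},{"dx":0,"dy":0,"dz":-0.004,"ax":0,"ay":0,"az":0.22}]' | grep -E 'pos|force'
python3 -c "
from h import *
rel((45,-75,42,0)); print(arm.get_state()['ft_torque'].round(3))"
```

```text
position: [0.5459, -0.02, 0.04]
force: [1.7, 0.6, -0.2]
t29.83 board [ 45.3 -74.4  40. ] yaw30.9 q [-0.04  0.47  1.92 -0.    0.76  0.92] F [ 1.7  0.6 -0.2] w0.36
(45, -75, 42, 10) [-0.004  0.003 -0.014] az 0.232
[ 0.155 -0.45   0.017]
position: [0.5465, -0.0199, 0.0399]
force: [1.8, -0.1, -0.4]
t30.50 board [ 45.9 -74.3  39.9] yaw10.9 q [-0.04  0.47  1.92 -0.    0.76  1.27] F [ 1.8 -0.1 -0.4] w0.36
(45, -75, 42, 0) [-0.007  0.003 -0.014] az 0.121
[ 0.034 -0.381  0.072]
```

```bash
python3 -m handwheel '[{"dx":-0.004,"dy":0.002,"dz":-0.004,"ax":0,"ay":0,"az":0.02},{"dx":-0.004,"dy":0.002,"dz":-0.004,"ax":0,"ay":0,"az":0.04},{"dx":-0.004,"dy":0.002,"dz":-0.004,"ax":0,"ay":0,"az":0.06},{"dx":-0.004,"dy":0.002,"dz":-0.004,"ax":0,"ay":0,"az":0.08},{"dx":-0.004,"dy":0.002,"dz":-0.004,"ax":0,"ay":0,"az":0.1},{"dx":-0.004,"dy":0.002,"dz":-0.004,"ax":0,"ay":0,"az":0.115},{"dx":-0.004,"dy":0.002,"dz":-0.004,"ax":0,"ay":0,"az":0.13},{"dx":-0.004,"dy":0.002,"dz":-0.004,"ax":0,"ay":0,"az":0.13}]' | grep -E 'pos|force'
python3 -c "
from h import *
rel((45,-75,42,0)); print(arm.get_state()['ft_torque'].round(3))"
python3 -m handwheel '[{"dx":0,"dy":0,"dz":-0.01,"ax":0,"ay":0,"az":-0.06},{"dx":0,"dy":0,"dz":-0.05,"ax":0,"ay":0,"az":-0.06},{"dx":0,"dy":0,"dz":-0.2,"ax":0,"ay":0,"az":-0.06},{"dx":0,"dy":0,"dz":-0.4,"ax":0,"ay":0,"az":-0.06},{"dx":-0.15,"dy":0,"dz":-0.6,"ax":0,"ay":0,"az":-0.06},{"dx":-0.4,"dy":0,"dz":-0.8,"ax":0,"ay":0,"az":-0.06},{"dx":-0.65,"dy":0,"dz":-0.85,"ax":0,"ay":0,"az":-0.06},{"dx":-0.9,"dy":0,"dz":-0.85,"ax":0,"ay":0,"az":-0.06}]' | grep -E 'pos|force'
python3 - <<'E'
from h import *
rel((-80,150,200,0))
E
```

```text
position: [0.5461, -0.0204, 0.0401]
force: [2.6, 0.4, -0.9]
t31.17 board [ 45.5 -74.8  40.1] yaw-0.9 q [-0.04  0.47  1.92 -0.    0.76  1.48] F [ 2.6  0.4 -0.9] w0.36
(45, -75, 42, 0) [-0.003  0.002 -0.013] az -0.010
[ 0.01  -0.31  -0.011]
position: [0.4128, -0.0277, 0.1716]
force: [-0.5, -1.0, -0.1]
t31.83 board [-88.  -72.7 171.6] yaw4.3 q [-0.07  0.08  2.1  -0.    0.97  1.36] F [-0.5 -1.  -0.1] w0.36
(-80, 150, 200, 0) [ 0.164 -1.476 -0.191] az 0.048
```

```bash
python3 -m handwheel '[{"dx":0,"dy":0.12,"dz":0,"ax":0,"ay":0,"az":0},{"dx":-0.05,"dy":0.25,"dz":0,"ax":0,"ay":0,"az":0},{"dx":-0.1,"dy":0.4,"dz":0,"ax":0,"ay":0,"az":0},{"dx":-0.15,"dy":0.55,"dz":0,"ax":0,"ay":0,"az":0},{"dx":-0.2,"dy":0.7,"dz":0,"ax":0,"ay":0,"az":0},{"dx":-0.2,"dy":0.85,"dz":0,"ax":0,"ay":0,"az":0},{"dx":-0.2,"dy":0.95,"dz":0,"ax":0,"ay":0,"az":0},{"dx":-0.2,"dy":1.0,"dz":0,"ax":0,"ay":0,"az":0}]' | grep pos
python3 -m handwheel '[{"dx":0,"dy":0.12,"dz":0,"ax":0,"ay":0,"az":0},{"dx":0,"dy":0.25,"dz":0,"ax":0,"ay":0,"az":0},{"dx":0,"dy":0.4,"dz":0,"ax":0,"ay":0,"az":0},{"dx":0,"dy":0.55,"dz":0,"ax":0,"ay":0,"az":0},{"dx":0,"dy":0.7,"dz":0,"ax":0,"ay":0,"az":0},{"dx":0,"dy":0.85,"dz":0,"ax":0,"ay":0,"az":0},{"dx":0,"dy":0.95,"dz":0,"ax":0,"ay":0,"az":0},{"dx":0,"dy":1.0,"dz":0,"ax":0,"ay":0,"az":0}]' | grep pos
python3 - <<'E'
from h import *
t,d=arm.grab_frame("top"); a,_=arm.grab_frame("side")
A=cv2.resize(t[200:300,245:385],None,fx=5.5,fy=5.5,interpolation=cv2.INTER_CUBIC)
save(A,"fin.png"); save(np.hstack([a[200:330,200:400]]),"fin_side_raw.png"); print(arm.get_state()["t"])
E
```

```text
position: [0.4047, -0.1819, 0.1721]
position: [0.4262, -0.3315, 0.172]
33.2667
```

View pics/fin.png

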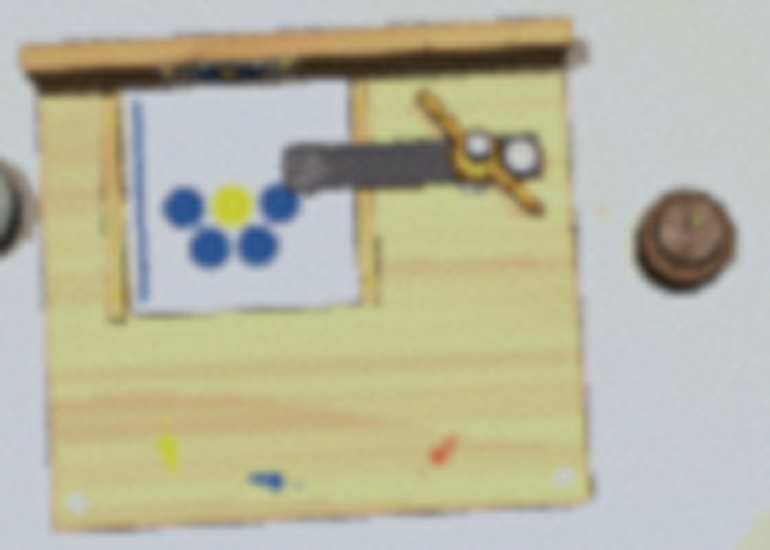

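The tile touches the fence, and the strap lies straight across it with the pad at about (300,168). The wings run from (427,98) to (537,208). I work out their angle and check the bystanders.

Run:
```python
from h import *
P=lambda x,y,z:b(ray("top",(245+(x+.5)/5.5-.5,200+(y+.5)/5.5-.5),z))
p,q=P(425,96,.056),P(539,210,.056); v=(p-q)[:2]; print("ends",p,q)
th=np.degrees(np.arctan2(v[1],v[0])); a=(180-th)%180; print("wing deg",th,"joint candidates",[round(np.radians(a+180*k),2) for k in range(2,5)])
h,t=P(538,155,.031),P(284,167,.031); u=(t-h)[:2]; print("strap dir deg",np.degrees(np.arctan2(u[1],u[0])))
print("tile back/front",P(235,84,.022),P(245,310,.022))
t1,_=arm.grab_frame("side"); s0=cv2.cvtColor(cv2.imread("pics/side0.png"),cv2.COLOR_BGR2RGB)
save(np.hstack([s0[130:420,230:410],t1[130:420,230:410]]),"cmp.png")
df=cv2.absdiff(s0,t1).max(2); print("diff px",[(n,int((df[y0:y1,x0:x1]>40).sum())) for n,x0,x1,y0,y1 in(("brown",305,326,205,228),("wide",300,322,294,325),("slim",331,348,295,325),("tin",338,398,358,418),("mug",272,313,140,188),("bowl",318,368,145,185))])
```

```text
ends [ 69.34740842 -53.7756977   56.        ] [ 17.17132443 -99.77168552  56.        ]
wing deg 41.3978880838234 joint candidates [np.float64(8.7), np.float64(11.84), np.float64(14.99)]
strap dir deg 89.64771619221169
tile back/front [85.46980076 29.08028615 22.        ] [-15.12518162  29.36355611  22.        ]
diff px [('brown', 0), ('wide', 0), ('slim', 0), ('tin', 0), ('mug', 8), ('bowl', 720)]
```

View pics/cmp.png

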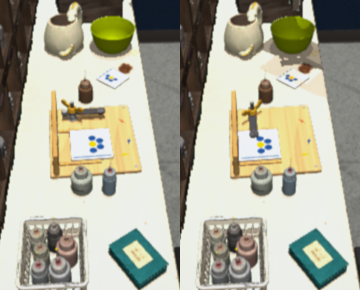

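Nut at about 11.84 rad: the image angle agrees with my stroke count of about 11.7. The bowl's pixel change is the arm's shadow. Handing in.

```bash
python3 -c "
from plant import arm
print(arm.job_done(), arm.get_state()['t'])"
```

```text
the job is handed in; nothing more can be done
the job is handed in; nothing more can be done
```

I did the job in the order asked, using only fingertip pushes, and handed it in at about 33 s. `job_done` gives no verdict, so the results below are my own last checks.

- **Tile:** pushed home until the push stalled at about 10 N. The last picture puts its far edge at board x 85.5 mm (fence 85) and its front at -15.1 mm.
- **Strap:** pushed round to its stop. It measures 89.6° against the 90° wanted.
- **Wing nut:** turned clockwise in four strokes, with the open fingertips on both sides of the hub. The image gives about 11.84 rad and my stroke count about 11.7; firm hold starts at 11 and the stop is 12.0.
- **Pad pressure:** I saw no clear rise in wrist force or torque near the end. That the pad bears firmly is therefore inferred from the nut's angle, not felt.
- **Bystanders:** the three bottles and the tin show no change in the side picture. The mug differs by 8 pixels. The bowl area shows 720 changed pixels, which I take for the arm's shadow, since the bowl looks to be in the same place.
- **Forces:** the highest reading was about 16 N, when the rounded tip rode on the tile's edge at the start of the push. I backed off and went 3 mm lower, and readings stayed at about 13 N or less after that.

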